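# Trim the drifted amplifier channel back to its mark

## Task

The pointer of one of the two trimmer boxes has drifted off its green mark. Take the yellow plastic tuning tool from its stand, set its blade down in the slot of that trimmer and turn the screw until the white pointer stands at the middle of the green mark, then put the tool back upright in the stand's hole, resting on its collar, and let go. Turn it with the tool, not with the gripper, leave the other trimmer on its mark and do not knock over or shove the things round about.

Things in the scene. Friction and masses are not known exactly. Their poses are not given: they have to be found in the camera images.
- tuning_tool: Loose plastic tool, 25 to 50 g, blade down in the stand. Origin: blade tip; z up along the tool, x along the blade's width. Yellow handle 20 (x) x 12 (y) mm from z 50 to 106 mm, black ribs on its broad faces: grip across the 12 mm. Yellow collar 30 mm in diameter, z 45 to 50; black shank 9 mm in diameter, z 10 to 45; black flat blade below.
- tool_tip (a point): Middle of the tool's blade tip, axes as the tool's. Blade 13 mm wide (x), 3 mm thick (y), 10 mm long, thinned to 1.8 mm at the tip.
- tool_collar (a point): Centre of the underside of the tool's collar, 45 mm above the blade tip.
- stand: Grey plastic tool stand, fixed, 70 x 70 mm, 54 mm high: base plate, two cheeks, and a top plate with one hole. Origin at the centre of its underside, z up.
- stand_hole (a point): Centre of the hole's mouth in the middle of the stand's top face, 54 mm above the table. Hole 18 mm in diameter, chamfered 2 mm, through the 10 mm top plate; free below down to 6 mm above the table. The tool hangs in it with its collar on the top face, tip 9 mm above the table.
- box_a: Fixed aluminium trimmer box, 96 (x) x 78 (y) x 40 mm high, grey lid, two sockets 12 mm out at its back (+x). Origin: centre of its underside. The trimmer is in the middle of the lid. Green mark: painted sector of the lid 27 to 36 mm from the trimmer's centre towards the box's own -x, 0.15 rad to either side of it; black ticks every 0.3 rad. Boxes a and b look alike and may swap places.
- box_b: Fixed aluminium trimmer box, 96 (x) x 78 (y) x 40 mm high, grey lid, two sockets 12 mm out at its back (+x). Origin: centre of its underside. The trimmer is in the middle of the lid. Green mark: painted sector of the lid 27 to 36 mm from the trimmer's centre towards the box's own -x, 0.15 rad to either side of it; black ticks every 0.3 rad. Boxes a and b look alike and may swap places.
- trimmer_a (a joint): Trimmer rotor of box_a, vertical hinge; 0 = pointer at the middle of the green mark, grows counterclockwise seen from above, stops at +-1.6 rad; friction of 0.03 N m holds it where it is left. This is the one that has drifted: it starts between 0.5 and 1.2 rad. Black dial disc 48 mm in diameter, top 44 mm above the table, white pointer line to its rim, brass slotted head in the centre.
- trimmer_b (a joint): Trimmer rotor of box_b, vertical hinge; 0 = pointer at the middle of the green mark, grows counterclockwise seen from above, stops at +-1.6 rad; friction of 0.03 N m holds it where it is left. This one starts on its mark and must stay there. Black dial disc 48 mm in diameter, top 44 mm above the table, white pointer line to its rim, brass slotted head in the centre.
- slot_a (a point): Centre of the slot's floor in the brass screw head of box_a, on the rotor's axis, 45 mm above the table; turns with the rotor. x along the slot (white pointer on the -x side, in line with the slot), z up. Head 20 mm in diameter; slot open at both ends, 5 mm wide, 6 mm deep, mouth chamfered to 9 mm wide at the head's top, 51 mm above the table.
- slot_b (a point): Centre of the slot's floor in the brass screw head of box_b, on the rotor's axis, 45 mm above the table; turns with the rotor. x along the slot (white pointer on the -x side, in line with the slot), z up. Head 20 mm in diameter; slot open at both ends, 5 mm wide, 6 mm deep, mouth chamfered to 9 mm wide at the head's top, 51 mm above the table.
- tally_counter: Small hand tally counter, 41 x 48 x 33 mm, loose; a bystander at the table's front edge.
- objective_can: Black round screw can, 40 mm in diameter and 60 mm high, loose; a bystander behind the stand.
- lens_tissue: Flat blue and white packet, 72 x 110 x 13 mm, loose; a bystander behind the work.
There are look-alikes about, which are no part of the job. What is meant by the tuning_tool is not orange, and is the smaller of those in its own colour.

How it is judged:
On the way, in this order (a step that is already met when the one before it is completed fails the run):
1. the tool's blade sits in the slot of the drifted trimmer (horizontal distance between tool_tip and slot_a below 0.004 m and z of tool_tip in the frame of slot_a below 0.004 m), for 0.1 s.
2. with the blade still in the slot, the pointer is turned onto the green mark (horizontal distance between tool_tip and slot_a below 0.005 m and z of tool_tip in the frame of slot_a below 0.004 m and value of joint trimmer_a between -0.15 and 0.15 rad), for 0.2 s.
At the end, for the whole second after the job is handed in: Both trimmers read within 0.15 rad of 0 (pointer inside the green mark); the tool stands in the stand's hole, at rest, its collar within 8 mm of the hole's centre horizontally and within 4 mm of the stand's top face, tilted less than 0.12 rad (value of joint trimmer_a between -0.15 and 0.15 rad and value of joint trimmer_b between -0.15 and 0.15 rad and horizontal distance between tool_collar and stand_hole below 0.008 m and z of tool_collar in the frame of stand_hole between -0.004 and 0.004 m and angle between tuning_tool's own z axis and vertical below 0.12 rad and linear speed of tuning_tool below 0.02 m/s); the robot touches nothing.
It fails at once if the other trimmer is turned off its mark (not (value of joint trimmer_b between -0.15 and 0.15 rad)).
It fails at once if the gripper itself pushes on a trimmer box or its trimmer (over 2 N) (contact force between any of the fingers, the arm and box_a above 2 N or contact force between any of the fingers, the arm and box_b above 2 N).
It fails at once if the tally counter, the black can or the packet is shoved more than 30 mm (distance of any of tally_counter, objective_can, lens_tissue from where it was at the start of the episode above 0.03 m).
It also fails if it takes over 58 s, if anything falls off the work surface, if the arm or the gripper's body presses on something with over 40 N, if the wrist force passes 120 N, or if a joint passes its speed limit or range.

## Robot

A 6-joint arm with a two-finger parallel gripper is mounted at the origin on a cart in front of the work surface, level with it; the furniture and walls round the work are solid. World frame = base frame: x ahead of the robot, y to its left, z up, the work surface at z = 0. Lengths are in m, angles in rad, forces in N, time in s.
With the tool pointing down it reaches from about 0.325 to 0.775 m from the base axis. Payload 9.3 kg.
Tool frame: the origin (TCP) lies between the finger pads; the fingertips stand 25 mm ahead of it and the grasp point (between the pads) lies 6 mm ahead of it; z points along the fingers, y is the line along which they close (so a half turn about z gives the same grasp; the last joint's range is limited). The gripper opens to 85 mm and grips with 20 to 120 N. Pads are 22 mm wide; open, the fingers measure 114 mm over their backs; the gripper's body (76 mm by 85 mm) begins 54 mm behind the grasp point. The pads swing forward as they close: fully open they stand 13 mm farther back than shut.
Start: joints at [0.971, 0.259, 0.021, 1.334, 0, 1.418], TCP at [0.238, 0.496, 0.256] pointing down, gripper open.
Joint ranges: [-3.04, 3.04], [-0.91, 1.82], [-1.04, 1.36], [-1.92, 1.95], [-1.52, 1.45], [-3.14, 3.14]. Speed limits (rad/s): [2.22, 2.22, 2.79, 3.14, 3.14, 3.14].

## Interface

Orientations are given as a unit quaternion [w, x, y, z].
In Python, from workcell import telemetry, camera, calibration, r gives the robot as it stands.
- The arm moves only by the shell command python3 -m creep 'ROWS' [FORCE]. ROWS is JSON, a list of rows, each a list of 7 numbers: the shift along the tool's x, y, z in cm, then the turn, a rotation vector about the tool's x, y, z in rad, then the gripper command: -1 is fully open, 1 is shut, values between are in proportion. In form: [[dx, dy, dz, rx, ry, rz, gripper], ...]. A call has 1 to 10 rows; each row is the pose to reach, as a shift and turn from the pose commanded when the call began, along the tool's axes at that moment; what a row does not reach only later rows make up. A row lasts 1/10 s, in which the tool goes at most 50 mm and 8.59 degrees, less where a joint would pass 70% of its speed; a pose out of reach is approached as far as the arm can. A call with a gripper value outside its range is refused whole. The fingers move at their own pace and stop on an object; FORCE is the grip in N (left out, the last holds). Time passes only in rows, so rows that repeat a pose let the fingers close. It gives the time, the measured TCP pose, the force, the opening and the grip force at its end, in the units of the state.
- telemetry.get_state(): the state, without advancing time (a new reading comes with each control period).
- camera(name): name is "side" or "top" or "wrist"; returns (picture, depth): 480x640x3 uint8, blue, green, red; 480x640 float32, m along the optical axis (not along the pixel's ray), 0 where there is no reading.
- calibration(name): a dict with "vertical_fov" (degrees; the focal length in pixels is half the picture's height over the tangent of half this angle, whatever the lens; pixels are square), "cx", "cy" (the principal point, pixels), "k1" (the pictures are not rectified: a ray, as slopes to the right and down, at radius r is drawn at 1 + k1 r^2 times it, then the intrinsics apply), "R" (3x3) and "t" (3): a world point X has camera coordinates R X + t. Camera axes: x right, y down, z forward; pixel columns grow to the right and rows downward; lengths in m; the calibration is good to about 2 mm. A picture is of the moment at which its call begins: read the wrist's pose just before it. calibration takes no time and is no camera call; for the wrist camera it gives the pose at the moment of the call.
- r.hand_in(): hands the job in; it is judged then, once.
The state is a dict: "time_s": time; "q": joint angles; "dq": joint speeds; "joint_efforts": joint torques, N m; "eef_pos": TCP position; "tcp_rot": TCP orientation; "ft_force": force on the tool from outside, world axes, zero at the start; "ft_torque": the same for the moment, N m; "finger_gap": finger opening in m; "finger_force": force on a finger pad.
Only numpy, scipy, OpenCV 4.12 (cv2) and the standard library are available. Lean on these libraries where they do the work, as an engineer would, in place of code of your own. Each camera call takes 0.05 s, during which the arm holds its last target. There are 200 camera calls.

## Working session

There is one attempt and no reset: what is moved stays moved. The work goes in short steps, Python scripts to look and compute and a shell command to move; the robot and the scene stay as the last step left them, time stands still between calls to the robot, and variables do not carry over. Pictures are saved under pics/ and viewed, at most 10 in all, crops included, and the job is handed in when it is done.

```bash
mkdir -p pics; cat > h.py <<'E'
import numpy as np, cv2
from workcell import telemetry, camera, calibration, r
def pix2w(c,u,v,z=None,d=None):
    f=240/np.tan(np.radians(c["vertical_fov"])/2)
    K=np.array([[f,0,c["cx"]],[0,f,c["cy"]],[0,0,1]])
    p=cv2.undistortPoints(np.array([[[u,v]]],float),K,np.array([c["k1"],0,0,0.]))[0,0]
    R=np.array(c["R"]);t=np.array(c["t"])
    ray=R.T@np.array([p[0],p[1],1]);o=-R.T@t
    s=d if d is not None else (z-o[2])/ray[2]
    return o+s*ray
E
python3 - <<'E'
from h import *
for n in ("top","side"):
    c=calibration(n);p,d=camera(n);cv2.imwrite(f"pics/{n}0.png",p);np.savez(f"{n}0.npz",p=p,d=d)
    print(n,c)
print(telemetry.get_state())
E
```

```text
top {'vertical_fov': 50.18445393251966, 'cx': 315.50564493352874, 'cy': 235.18176392940146, 'k1': -0.09320379674465509, 'R': array([[-0.0102098 , -0.99994453, -0.00258752],
       [-0.99896851,  0.01031426, -0.04422146],
       [ 0.04424569,  0.00213336, -0.9990184 ]]), 't': array([-0.0077032 ,  0.48845853,  1.0466876 ])}
side {'vertical_fov': 46.57394672330814, 'cx': 320.7221285012361, 'cy': 239.7063871038223, 'k1': -0.11131671011850373, 'R': array([[ 0.91729274, -0.39812875, -0.00821735],
       [-0.26308375, -0.59039877, -0.76303095],
       [ 0.29893305,  0.7020846 , -0.64630972]]), 't': array([-0.46407747,  0.17335086,  0.94509213])}
{'time_s': 0.1, 'q': array([9.71415819e-01, 2.59145377e-01, 2.08602125e-02, 1.33366323e+00,
       4.06987761e-06, 1.41819862e+00]), 'dq': array([-0.00022457, -0.00189938,  0.00096296,  0.00058198,  0.00069021,
       -0.00010083]), 'joint_efforts': array([ 4.70686340e-03, -5.56694520e+01,  3.45070553e+01,  1.16676476e-02,
       -2.13211797e-04, -1.34992356e-05]), 'eef_pos': array([0.23752615, 0.49584741, 0.25573032]), 'tcp_rot': array([-2.13407321e-04,  2.21537983e-01,  9.75151573e-01, -5.35045431e-04]), 'ft_force': array([-0.84510426,  0.29558326, -0.34611277]), 'ft_torque': array([-0.01600078, -0.01824046,  0.05393847]), 'finger_force': 0.0, 'finger_gap': 0.0854749164050091}
```

View pics/top0.png

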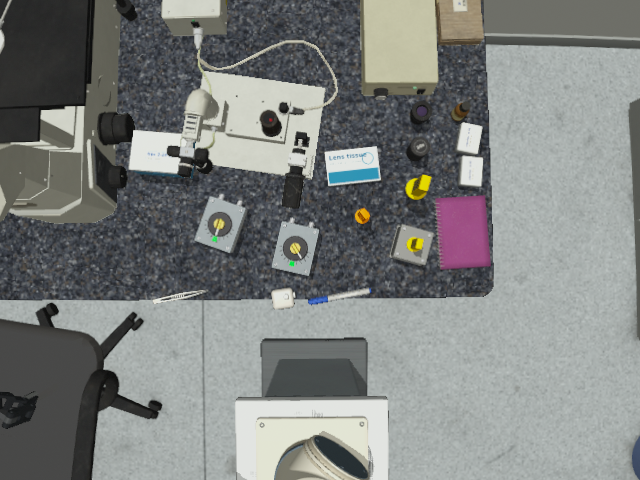

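View pics/side0.png

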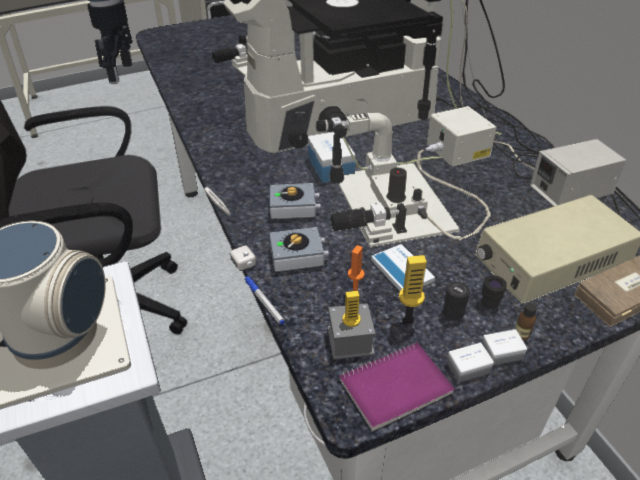

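Yellow candidates: the tool in the grey stand (top 415,244; side 351,308), and a larger yellow one standing free (top 418,187; side 412,280). An orange one is at top 363,216. The smaller yellow one in the stand fits the description. I'll confirm it, and find which box has drifted, with one enlarged crop.

```bash
python3 - <<'E'
from h import *
T=np.load("top0.npz");S=np.load("side0.npz");c=calibration("top")
p=T["p"];d=T["d"]
a=cv2.resize(p[185:285,185:335],None,fx=5.3,fy=3.0*5.3/3,interpolation=cv2.INTER_CUBIC)
a=cv2.resize(p[190:285,190:330],(442,300),interpolation=cv2.INTER_CUBIC)
b=cv2.resize(p[170:270,385:440],(165,300),interpolation=cv2.INTER_CUBIC)
e=cv2.resize(S["p"][240:350,310:430],(327,300),interpolation=cv2.INTER_CUBIC)
g=cv2.resize(S["p"][175:275,260:330],(210,300),interpolation=cv2.INTER_CUBIC)
cv2.imwrite("pics/c1.png",np.vstack([np.hstack([a,b]),np.hstack([e,g,np.zeros((300,70,3),np.uint8)])]))
hsv=cv2.cvtColor(p,cv2.COLOR_BGR2HSV)
for nm,lo,hi in (("green",(45,120,80),(80,255,255)),("brass/yellow",(18,90,100),(35,255,255))):
    m=cv2.inRange(hsv,lo,hi);n,l,s,ce=cv2.connectedComponentsWithStats(m)
    for i in range(1,n):
        if s[i,4]>8 and 130<ce[i][1]<290: 
            u,v=ce[i]; print(nm,s[i],ce[i].round(1),np.median(d[l==i]).round(3),pix2w(c,u,v,z=.04).round(4),pix2w(c,u,v,z=.051).round(4))
for u,v in ((297,165),(292,190),(300,140),(190,155),(205,165),(413,230),(400,255),(428,250),(363,216),(418,148),(352,167)):
    print(u,v,pix2w(c,u,v,d=d[v,u]).round(3))
E
```

```text
green [212 236   5   6  23] [214.4 238.7] 1.027 [0.4821 0.1909 0.04  ] [0.4816 0.1887 0.051 ]
green [289 261   5   6  23] [291.3 263.3] 1.025 [0.4313 0.0362 0.04  ] [0.4314 0.0356 0.051 ]
brass/yellow [405 174  27  26 434] [417.9 187. ] 0.98 [ 0.5824 -0.221   0.04  ] [ 0.5809 -0.2188  0.051 ]
brass/yellow [355 208  15  16 125] [361.5 214.9] 0.979 [ 0.527  -0.1057  0.04  ] [ 0.526  -0.1047  0.051 ]
brass/yellow [214 219  11  11  94] [218.9 223.6] 1.021 [0.5124 0.1818 0.04  ] [0.5117 0.1797 0.051 ]
brass/yellow [406 237  18  15 183] [414.6 244. ] 0.986 [ 0.4672 -0.2118  0.04  ] [ 0.467  -0.2097  0.051 ]
brass/yellow [290 243  11  11  94] [294.7 247.9] 1.018 [0.462  0.0292 0.04  ] [0.4618 0.0287 0.051 ]
297 165 [0.624 0.022 0.071]
292 190 [0.574 0.032 0.076]
300 140 [0.676 0.016 0.06 ]
190 155 [0.626 0.208 0.174]
205 165 [0.627 0.204 0.067]
413 230 [ 0.495 -0.206  0.054]
400 255 [ 0.445 -0.179  0.055]
428 250 [ 0.455 -0.236  0.055]
363 216 [ 0.519 -0.102  0.111]
418 148 [ 0.658 -0.219  0.059]
352 167 [ 0.629 -0.09   0.011]
```

View pics/c1.png

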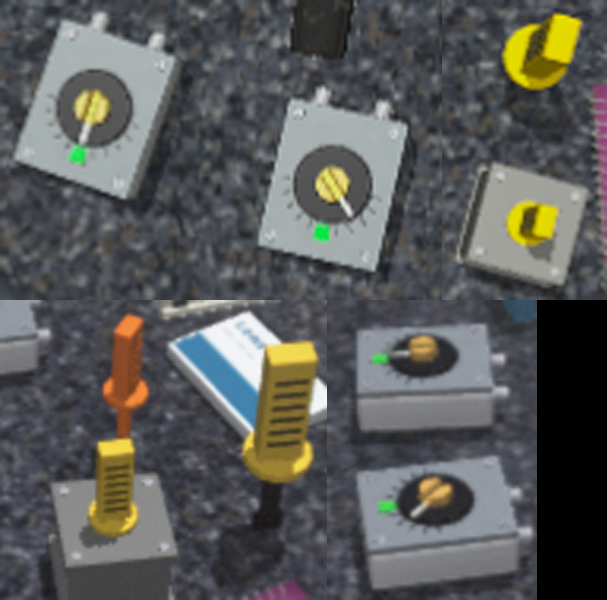

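The crop confirms it: the small ribbed yellow tool sits in the grey stand (collar at top 415,244), and the free-standing yellow one is bigger. The right-hand box (top 295,248) has its pointer off the green mark by about +0.75 rad, while the left one is on its mark. I'm moving above the stand.

```bash
python3 -m creep '[[-50.8,-53.3,0,0,0,0,-1],[-50.8,-53.3,0,0,0,0,-1],[-50.8,-53.3,0,0,0,0,-1],[-50.8,-53.3,0,0,0,0,-1],[-50.8,-53.3,0,0,0,0,-1],[-50.8,-53.3,0,0,0,0,-1],[-50.8,-53.3,0,0,0,0,-1],[-50.8,-53.3,0,0,0,0,-1],[-50.8,-53.3,0,0,0,0,-1],[-50.8,-53.3,0,0,0,0,-1]]'
```

```text
time_s: 1.1
eef_pos: [0.3923, 0.0185, 0.2563]
tcp_rot: [0.0, 0.222, 0.975, 0.0]
ft_force: [2.0, 1.0, 0.2]
finger_gap: 0.0854
finger_force: 0.0
```

```bash
python3 - <<'E'
from h import *
import pickle
camera("wrist")
c=calibration("wrist");p,d=camera("wrist");pickle.dump((c,p,d),open("w1.pkl","wb"))
print(telemetry.get_state()["eef_pos"],telemetry.get_state()["q"])
E
python3 -m creep '[[-16.3,-17.0,0,0,0,0,-1],[-16.3,-17.0,0,0,0,0,-1],[-16.3,-17.0,0,0,0,0,-1],[-16.3,-17.0,0,0,0,0,-1],[-16.3,-17.0,0,0,0,0,-1],[-16.3,-17.0,0,0,0,0,-1],[-16.3,-17.0,0,0,0,0,-1],[-16.3,-17.0,0,0,0,0,-1],[-16.3,-17.0,0,0,0,0,-1]]'
python3 - <<'E'
from h import *
import pickle
c=calibration("wrist");p,d=camera("wrist");pickle.dump((c,p,d),open("w2.pkl","wb"))
print(telemetry.get_state()["eef_pos"],telemetry.get_state()["q"])
a=pickle.load(open("w1.pkl","rb"))
cv2.imwrite("pics/w12.png",np.vstack([cv2.resize(a[1],(400,300)),cv2.resize(p,(400,300))]))
print(c)
E
```

```text
[0.39382158 0.01534994 0.25590529] [-1.73945766e-01 -8.83401070e-03 -2.96377410e-01  1.28313301e+00
 -1.19773051e-03  2.80653492e-01]
time_s: 2.1
eef_pos: [0.4657, -0.202, 0.2565]
tcp_rot: [0.0, 0.221, 0.975, 0.0]
ft_force: [0.0, -0.5, 0.6]
finger_gap: 0.0852
finger_force: 0.0
[ 0.46575312 -0.20205045  0.25663207] [-5.74756562e-01  1.85952767e-01 -7.40465507e-02  1.31038475e+00
  4.32666516e-05 -1.29397228e-01]
{'vertical_fov': 64.17288896491398, 'cx': 321.5893053220835, 'cy': 240.1437808821784, 'k1': -0.0718256194767388, 'R': array([[ 4.31477943e-01,  9.02123404e-01,  3.85659550e-04],
       [ 8.54636555e-01, -4.08902185e-01,  3.19992754e-01],
       [ 2.88830650e-01, -1.37740217e-01, -9.47419911e-01]]), 't': array([-0.01958595, -0.52149974,  0.21878676])}
```

View pics/w12.png

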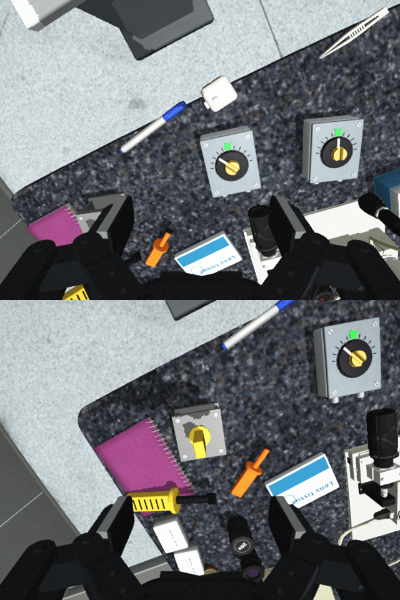

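The top half shows the drifted trimmer (about 230,165) with its pointer off green. The bottom half shows the stand and tool (about 200,435) with the handle leaning away in perspective. I'll compute poses from the depth points.

```bash
cat >> h.py <<'E'
def cloud(c,d):
    f=240/np.tan(np.radians(c["vertical_fov"])/2)
    K=np.array([[f,0,c["cx"]],[0,f,c["cy"]],[0,0,1]])
    u,v=np.meshgrid(np.arange(640),np.arange(480))
    p=cv2.undistortPoints(np.stack([u,v],-1).reshape(-1,1,2).astype(float),K,np.array([c["k1"],0,0,0.]))[:,0]
    P=np.c_[p,np.ones(len(p))]*d.reshape(-1,1)
    return ((P-np.array(c["t"]))@np.array(c["R"])).reshape(480,640,3)
def rect(P):
    (cx,cy),(w,h),a=cv2.minAreaRect((P[:,:2]*1000).astype(np.float32)); return round(cx,1),round(cy,1),round(w,1),round(h,1),round(a,1)
E
python3 - <<'E'
from h import *
import pickle
for nm in ("w2","w1","top","side"):
    if nm[0]=="w": c,p,d=pickle.load(open(nm+".pkl","rb"))
    else: c=calibration(nm);D=np.load(nm+"0.npz");p=D["p"];d=D["d"]
    X=cloud(c,d);h=cv2.cvtColor(p,cv2.COLOR_BGR2HSV)
    yel=(cv2.inRange(h,(22,120,60),(33,255,255))>0)&(d>0)
    def near(x,y,r): return np.hypot(X[...,0]-x,X[...,1]-y)<r
    m=yel&near(.46,-.206,.03)
    z=X[...,2]
    if m.sum():
        print(nm,"yellow zmax",np.percentile(z[m],98).round(4))
        mt=m&(z>.108); mh=m&(z>.068)&(z<.12); mc=m&(z<.062)
        for k,q in (("top",mt),("handle",mh),("collar",mc)):
            if q.sum()>6: print("  ",k,q.sum(),rect(X[q]),X[q].mean(0).round(4))
    ms=near(.46,-.206,.06)&(abs(z-.054)<.006)&~yel&(d>0)
    if ms.sum()>50: print("  stand",rect(X[ms]),z[ms].mean().round(4))
    mb=near(.4618,.0287,.07)&(abs(z-.040)<.007)&(d>0)
    if mb.sum()>50: print("  box",rect(X[mb]))
    mw=near(.4618,.0287,.03)&(h[...,1]<50)&(h[...,2]>150)&(d>0)&near(.4618,.0287,.0235)
    if mw.sum()>5:
        q=X[mw][:,:2]; print("  pointer",mw.sum(),q.mean(0).round(4), rect(X[mw]))
    g=(cv2.inRange(h,(45,120,80),(80,255,255))>0)&near(.44,.03,.04)
    if g.sum(): print("  green",X[g].mean(0).round(4))
    b=(cv2.inRange(h,(12,90,60),(35,255,255))>0)&near(.4618,.0287,.015)&(z>.043)
    if b.sum(): print("  brass",X[b].mean(0).round(4))
E
```

```text
w2 yellow zmax 0.1166
   top 475 (468.6, -204.7, 11.8, 20.3, 76.2) [ 0.4678 -0.2043  0.1151]
   handle 709 (468.7, -204.6, 12.1, 20.3, 76.2) [ 0.4654 -0.2035  0.1065]
   collar 475 (467.2, -204.1, 29.2, 25.8, 58.2) [ 0.4654 -0.2023  0.059 ]
  stand (469.2, -205.0, 66.2, 67.1, 73.9) 0.0541
  box (464.0, 29.9, 80.2, 96.5, 76.7)
  pointer 82 [0.4485 0.0203] (445.3, 20.3, 17.4, 22.9, 64.3)
  green [0.4333 0.0371 0.0407]
  brass [0.4635 0.0291 0.0485]
  stand (451.0, -210.5, 46.2, 36.7, 73.9) 0.0537
  box (463.9, 30.2, 78.6, 96.3, 76.8)
  pointer 64 [0.4485 0.0213] (444.4, 21.8, 16.3, 18.0, 58.3)
  green [0.4333 0.0372 0.041 ]
  brass [0.4631 0.0301 0.0484]
top yellow zmax 0.1186
   top 68 (466.1, -206.1, 11.0, 19.3, 74.8) [ 0.466  -0.2055  0.1157]
   handle 115 (466.1, -205.5, 11.8, 19.9, 76.1) [ 0.466  -0.2037  0.105 ]
   collar 68 (466.1, -202.4, 28.6, 20.7, 8.5) [ 0.4669 -0.2002  0.0592]
  stand (466.1, -205.8, 65.5, 66.5, 74.5) 0.0548
  box (461.2, 28.8, 78.2, 95.9, 76.7)
  pointer 10 [0.4472 0.0201] (447.1, 20.0, 10.0, 2.9, 45.0)
  green [0.4313 0.0361 0.0408]
  brass [0.4618 0.0284 0.0491]
side yellow zmax 0.1161
   top 107 (469.9, -207.2, 13.9, 20.1, 76.9) [ 0.4692 -0.208   0.1137]
   handle 319 (469.8, -207.5, 14.5, 20.2, 76.9) [ 0.4683 -0.21    0.0971]
   collar 123 (470.3, -209.5, 26.8, 28.9, 71.8) [ 0.4678 -0.2126  0.0583]
  stand (470.5, -206.8, 71.9, 67.0, 73.9) 0.0534
  box (465.4, 28.8, 84.5, 96.0, 77.0)
  pointer 224 [0.4618 0.0271] (462.0, 28.8, 44.1, 45.0, 6.4)
  green [0.4354 0.0349 0.0408]
  brass [0.465  0.0271 0.048 ]
```

```bash
python3 -m creep '[[-0.36,-0.14,3,0,0,-0.12,-1],[-0.36,-0.14,6,0,0,-0.206,-1],[-0.36,-0.14,9,0,0,-0.206,-1],[-0.36,-0.14,12,0,0,-0.206,-1],[-0.36,-0.14,14.5,0,0,-0.206,-1],[-0.36,-0.14,16.3,0,0,-0.206,-1],[-0.36,-0.14,16.3,0,0,-0.206,-1],[-0.36,-0.14,16.3,0,0,-0.206,-1]]' 40
python3 -m creep '[[0,0,0,0,0,0,0],[0,0,0,0,0,0,0.6],[0,0,0,0,0,0,1],[0,0,0,0,0,0,1],[0,0,0,0,0,0,1],[0,0,0,0,0,0,1],[0,0,0,0,0,0,1],[0,0,0,0,0,0,1],[0,0,0,0,0,0,1],[0,0,0,0,0,0,1]]' 40
```

```text
time_s: 2.95
eef_pos: [0.4687, -0.2056, 0.0939]
tcp_rot: [0.0, 0.12, 0.993, -0.0]
ft_force: [-0.3, 0.6, 0.1]
finger_gap: 0.0854
finger_force: 0.0
time_s: 3.95
eef_pos: [0.4686, -0.2061, 0.0935]
tcp_rot: [0.0, 0.12, 0.993, -0.0]
ft_force: [-1.7, 0.1, 5.9]
finger_gap: 0.0115
finger_force: 40.8
```

```bash
python3 -m creep '[[0,0,-2.5,0,0,0,1],[0,0,-5,0,0,0,1],[0,0,-7.5,0,0,0,1],[0,0,-8.5,0,0,0,1],[0,0,-8.5,0,0,0,1]]'
python3 -m creep '[[1.2,4.5,0,0,0,-0.14,1],[2.4,9,0,0,0,-0.28,1],[3.6,13.5,0,0,0,-0.42,1],[4.8,18,0,0,0,-0.56,1],[6.1,22.8,0,0,0,-0.7,1],[6.1,22.8,0,0,0,-0.785,1],[6.1,22.8,0,0,0,-0.785,1],[6.1,22.8,0,0,0,-0.785,1],[6.1,22.8,0,0,0,-0.785,1]]'
python3 - <<'E'
from h import *
import pickle
c=calibration("wrist");p,d=camera("wrist");pickle.dump((c,p,d),open("w3.pkl","wb"))
s=telemetry.get_state();print(s["eef_pos"],s["tcp_rot"],s["q"],s["finger_gap"])
cs=calibration("side");ps,ds=camera("side");np.savez("side1.npz",p=ps,d=ds)
cv2.imwrite("pics/w3.png",np.hstack([p[0:480,100:560][:,:],cv2.resize(ps[140:300,230:360],(340,480))[:, :]])[:,:800])
E
```

```text
time_s: 4.45
eef_pos: [0.469, -0.2063, 0.179]
tcp_rot: [0.001, 0.12, 0.993, -0.0]
ft_force: [0.0, -0.6, -1.1]
finger_gap: 0.0117
finger_force: 40.1
time_s: 5.35
eef_pos: [0.4636, 0.0291, 0.1777]
tcp_rot: [-0.0, -0.267, 0.964, 0.0]
ft_force: [-0.7, -0.8, 1.1]
finger_gap: 0.0115
finger_force: 40.1
[0.46367273 0.02895999 0.17779633] [-3.41999589e-04 -2.67074774e-01  9.63675742e-01  1.12670770e-04] [-1.18527744e-01  1.53717404e-01 -3.21216648e-01  1.09658064e+00
 -5.08264800e-05 -6.59240285e-01] 0.011432093477097513
```

View pics/w3.png

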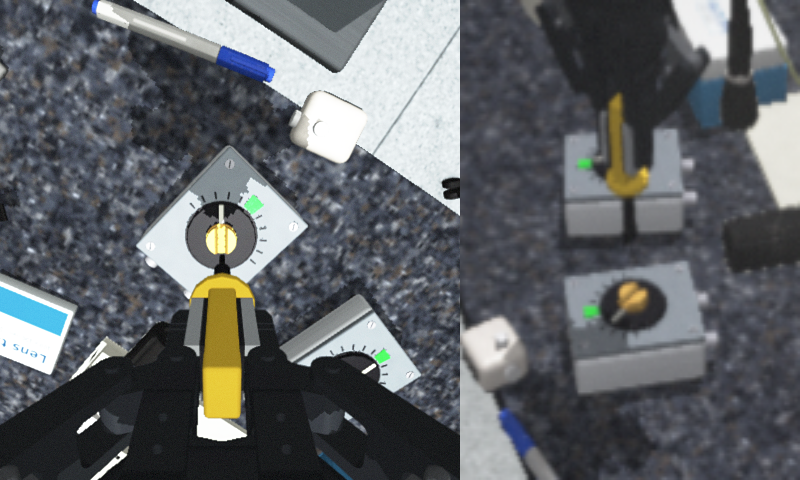

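The drifted trimmer is straight ahead: brass head at (222,238) and pointer vertical at (221,213), with the blade at (222,270) on the same line. I'll measure the residual offsets.

```bash
python3 - <<'E'
from h import *
import pickle
c,p,d=pickle.load(open("w3.pkl","rb"))
X=cloud(c,d);h=cv2.cvtColor(p,cv2.COLOR_BGR2HSV);z=X[...,2]
t=np.array([.46367,.02896]);ex=np.array([2*.26707**2-1,-2*.26707*.96368]);ey=np.array([-2*.26707*.96368*1,-(2*.26707**2-1)])
print(ex,ey)
L=lambda P:(((np.asarray(P)[:,:2]-t)@np.c_[ex,ey])*1000).round(2)
n=np.hypot(X[...,0]-.4637,X[...,1]-.03)
u,v=np.meshgrid(np.arange(640),np.arange(480))
yel=cv2.inRange(h,(12,90,60),(35,255,255))>0
b=yel&(n<.014)&(z>.045)&(z<.056)
(bc,br)=cv2.minEnclosingCircle((X[b][:,:2]*1000).astype(np.float32));print("head",bc,br,L([[bc[0]/1000,bc[1]/1000]]),z[b].max())
for nm,lo,hi in (("collar",.135,.150),("handle",.150,.21)):
    m=yel&(z>lo)&(z<hi)&(n<.05)&(d>0)
    if m.sum()>5:
        q=L(X[m]);print(nm,m.sum(),q.min(0),q.max(0),z[m].min(),z[m].max())
m=(z>.09)&(z<.137)&(n<.02)&(d>0)
q=L(X[m]);print("shank/blade",m.sum(),q.min(0),q.max(0),z[m].min())
for lo in np.arange(.09,.138,.008):
    k=m&(z>=lo)&(z<lo+.008)
    if k.sum()>3:q=L(X[k]);print(lo.round(3),k.sum(),q.mean(0),q.min(0),q.max(0))
w=(h[...,1]<50)&(h[...,2]>150)&(n<.0235)&(n>.011)&(z<.048)&(z>.04)
q=L(X[w]);print("ptr",w.sum(),q.mean(0)); 
# top camera re-check of pointer angle in local frame
E
```

```text
[-0.85734723 -0.51474004] [-0.51474004  0.85734723]
head (463.7166748046875, 29.72246551513672) 10.646546363830566 [[-0.43  0.63]] 0.0521791318900164
collar 1074 [ -0.3  -13.42] [14.36 16.08] 0.13797142995916542 0.1499959520042581
handle 4364 [-10.93 -11.14] [11.87 13.67] 0.15004034575729258 0.20158130945929734
shank/blade 195 [ 0.35 -2.88] [6.08 5.35] 0.0933971410719276
0.09 15 [5.57133333 1.22933333] [ 5.17 -0.15] [5.85 2.64]
0.098 88 [3.72295455 1.27431818] [ 0.35 -2.88] [6.08 5.35]
0.106 84 [2.83047619 1.28535714] [ 0.85 -2.78] [3.92 5.24]
0.114 8 [3.495   0.98625] [ 3.13 -1.07] [4.02 3.04]
ptr 76 [16.18302632  0.69815789]
```

```bash
python3 -m creep '[[0,-0.06,1,0,0,0,1],[0,-0.06,2,0,0,0,1],[0,-0.06,3,0,0,0,1],[0,-0.06,3.6,0,0,0,1],[0,-0.06,4.0,0,0,0,1],[0,-0.06,4.4,0,0,0,1],[0,-0.06,4.7,0,0,0,1],[0,-0.06,4.7,0,0,0,1],[0,-0.06,4.7,0,0,0,1],[0,-0.06,4.7,0,0,0,1]]'
python3 - <<'E'
from h import *
s=telemetry.get_state();print(s["eef_pos"],s["ft_force"],s["ft_torque"])
E
```

```text
time_s: 6.45
eef_pos: [0.4642, 0.0295, 0.1315]
tcp_rot: [0.0, -0.269, 0.963, -0.0]
ft_force: [0.3, -0.0, -1.1]
finger_gap: 0.0116
finger_force: 40.1
[0.46417043 0.0294597  0.13153693] [ 0.31177158 -0.0467104  -1.09956891] [ 0.01309224 -0.01624495  0.00642813]
```

```bash
python3 -m creep '[[0,0,0.1,0,0,0,1],[0.01,0.01,0.1,0,0,0.13,1],[0.02,0.03,0.1,0,0,0.26,1],[0.03,0.04,0.1,0,0,0.39,1],[0.04,0.05,0.1,0,0,0.52,1],[0.05,0.07,0.1,0,0,0.65,1],[0.06,0.08,0.1,0,0,0.78,1],[0.07,0.09,0.1,0,0,0.88,1],[0.08,0.1,0.1,0,0,0.95,1],[0.08,0.1,0.1,0,0,0.95,1]]'
python3 -m creep '[[0,0,0,0,0,0,1],[0,0,0,0,0,0,1]]'
python3 - <<'E'
from h import *
import pickle
c=calibration("wrist");p,d=camera("wrist");pickle.dump((c,p,d),open("w4.pkl","wb"))
s=telemetry.get_state();print(s["eef_pos"],s["tcp_rot"],s["ft_torque"])
cv2.imwrite("pics/w4.png",cv2.resize(p[60:360,150:500],(700,600)))
X=cloud(c,d);h=cv2.cvtColor(p,cv2.COLOR_BGR2HSV);z=X[...,2]
C=np.array([.4637,.0297]);n=np.hypot(X[...,0]-C[0],X[...,1]-C[1])
g=(cv2.inRange(h,(45,120,80),(80,255,255))>0)&(n<.045)
w=(h[...,1]<50)&(h[...,2]>150)&(n<.0235)&(n>.012)&(z<.048)&(z>.04)
G=X[g].mean(0)[:2]-C;W=X[w].mean(0)[:2]-C
print(g.sum(),w.sum(),G,W,"joint",np.arctan2(W[1],W[0])-np.arctan2(G[1],G[0]))
E
```

```text
time_s: 7.45
eef_pos: [0.4633, 0.0296, 0.1305]
tcp_rot: [0.001, 0.202, 0.979, -0.0]
ft_force: [1.6, -1.0, -1.7]
finger_gap: 0.0116
finger_force: 39.9
time_s: 7.65
eef_pos: [0.4631, 0.0296, 0.1304]
tcp_rot: [0.0, 0.201, 0.98, -0.0]
ft_force: [2.3, -2.5, -0.6]
finger_gap: 0.0117
finger_force: 40.0
[0.46306378 0.02963356 0.13045009] [ 3.68135681e-04  2.00973752e-01  9.79596536e-01 -2.02704301e-04] [-0.84173601 -0.50639552  0.06395051]
304 96 [-0.03065641  0.00760565] [-0.01752666  0.00252879] joint 0.09988944184726245
```

View pics/w4.png

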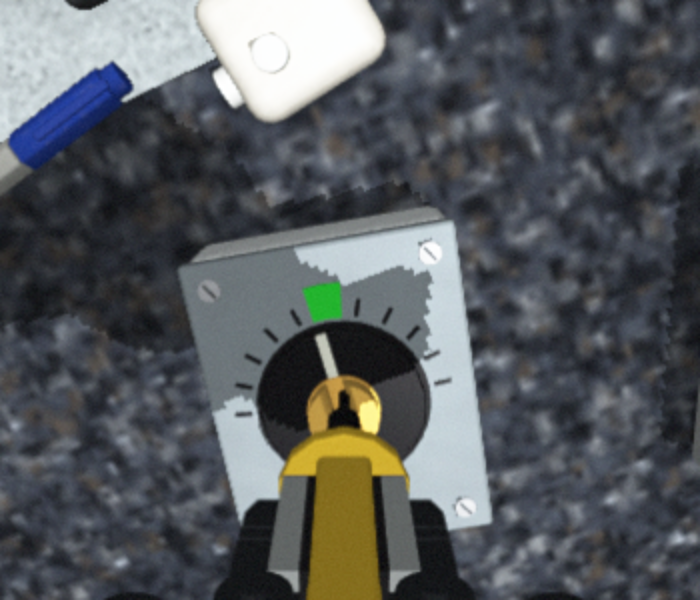

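The pointer is still about 0.1 rad short of the mark's middle (pointer 325,355; green 323,302). I'll turn a little further.

```bash
python3 -m creep '[[0,0.01,0,0,0,0.05,1],[0.01,0.01,0,0,0,0.1,1],[0.01,0.01,0,0,0,0.1,1],[0.01,0.01,0,0,0,0.1,1],[0.01,0.01,0,0,0,0.1,1]]'
python3 - <<'E'
from h import *
for _ in range(2):
    c=calibration("wrist");p,d=camera("wrist")
s=telemetry.get_state();print(s["eef_pos"],s["tcp_rot"],s["ft_torque"])
X=cloud(c,d);h=cv2.cvtColor(p,cv2.COLOR_BGR2HSV);z=X[...,2]
C=np.array([.4637,.0297]);n=np.hypot(X[...,0]-C[0],X[...,1]-C[1])
g=(cv2.inRange(h,(45,120,80),(80,255,255))>0)&(n<.045)
w=(h[...,1]<50)&(h[...,2]>150)&(n<.0235)&(n>.012)&(z<.048)&(z>.04)
G=X[g].mean(0)[:2]-C;W=X[w].mean(0)[:2]-C
print(g.sum(),w.sum(),G,W,"joint",np.arctan2(W[1],W[0])-np.arctan2(G[1],G[0]))
q=X[w][:,:2]-q0 if 0 else X[w][:,:2]; vx,vy,_,_=cv2.fitLine((q*1000).astype(np.float32),2,0,.01,.01).ravel(); print("line yaw",np.arctan(vy/vx), "box",np.arctan(G[1]/G[0]))
E
```

```text
time_s: 8.2
eef_pos: [0.4628, 0.0299, 0.1304]
tcp_rot: [0.0, 0.25, 0.968, -0.0]
ft_force: [1.7, -3.6, 1.2]
finger_gap: 0.0113
finger_force: 40.2
[0.46281111 0.02989734 0.13035463] [ 1.18809554e-04  2.49845820e-01  9.68285618e-01 -1.15393726e-04] [-1.00949248 -0.57348355  0.09566019]
298 91 [-0.03071429  0.00764373] [-0.01715222  0.00417359] joint 0.005222696467532817
line yaw -0.20170735 box -0.2439105956295519
```

Joint reads about 0. Backing off the play, lifting, and checking.

```bash
python3 -m creep '[[-0.01,-0.01,0,0,0,-0.1,1],[-0.01,-0.01,0,0,0,-0.12,1],[-0.01,-0.01,-0.5,0,0,-0.12,1],[-0.01,-0.01,-1.5,0,0,-0.12,1],[-0.01,-0.01,-3,0,0,-0.12,1],[-0.01,-0.01,-5,0,0,-0.12,1],[-0.01,-0.01,-5.6,0,0,-0.12,1],[-0.01,-0.01,-5.6,0,0,-0.12,1],[-0.01,-0.01,-5.6,0,0,-0.12,1]]'
python3 - <<'E'
from h import *
for _ in range(2):
    c=calibration("wrist");p,d=camera("wrist")
s=telemetry.get_state();print(s["eef_pos"],s["tcp_rot"],s["ft_force"])
X=cloud(c,d);h=cv2.cvtColor(p,cv2.COLOR_BGR2HSV);z=X[...,2]
C=np.array([.4637,.0297]);n=np.hypot(X[...,0]-C[0],X[...,1]-C[1])
g=(cv2.inRange(h,(45,120,80),(80,255,255))>0)&(n<.045)
w=(h[...,1]<50)&(h[...,2]>150)&(n<.0235)&(n>.012)&(z<.048)&(z>.04)
G=X[g].mean(0)[:2]-C;W=X[w].mean(0)[:2]-C
print(g.sum(),w.sum(),"joint",np.arctan2(W[1],W[0])-np.arctan2(G[1],G[0]))
E
```

```text
time_s: 9.2
eef_pos: [0.4625, 0.03, 0.1859]
tcp_rot: [-0.0, 0.192, 0.981, 0.0]
ft_force: [0.2, 0.1, -1.3]
finger_gap: 0.0114
finger_force: 40.1
[0.46234678 0.02997704 0.18554484] [-6.64922815e-04  1.91791945e-01  9.81435381e-01  7.66122148e-06] [-0.30252018  0.97846784 -0.4719463 ]
202 72 joint 0.0038045755391484803
```

```bash
python3 -m creep '[[-1.9,-4.3,0,0,0,-0.03,1],[-3.8,-8.6,0,0,0,-0.06,1],[-5.7,-12.9,0,0,0,-0.09,1],[-7.6,-17.2,0,0,0,-0.12,1],[-9.47,-21.62,0,0,0,-0.146,1],[-9.47,-21.62,0,0,0,-0.146,1],[-9.47,-21.62,0,0,0,-0.146,1],[-9.47,-21.62,0,0,0,-0.146,1]]'
python3 - <<'E'
from h import *
import pickle
for _ in range(2):
    c=calibration("wrist");p,d=camera("wrist")
s=telemetry.get_state();print(s["eef_pos"],s["tcp_rot"])
X=cloud(c,d);h=cv2.cvtColor(p,cv2.COLOR_BGR2HSV);z=X[...,2]
n=np.hypot(X[...,0]-.469,X[...,1]+.205)
b=(n<.06)&(abs(z-.054)<.004)&(d>0);print("stand",rect(X[b]))
cv2.imwrite("pics/w5.png",p)
yel=cv2.inRange(h,(12,90,60),(35,255,255))>0
for lo,hi,nm,yy in ((.145,.158,"collar",yel),(.095,.14,"shank",~yel)):
    m=yy&(z>lo)&(z<hi)&(n<.03)&(d>0)
    if m.sum(): print(nm,m.sum(),X[m].min(0),X[m].max(0),X[m].mean(0))
E
```

```text
time_s: 10.1
eef_pos: [0.4688, -0.2053, 0.1858]
tcp_rot: [-0.001, 0.12, 0.993, 0.0]
ft_force: [-0.7, 0.5, -0.2]
finger_gap: 0.0117
finger_force: 40.1
[ 0.4691106  -0.20483321  0.18616342] [-1.91007719e-04  1.18917546e-01  9.92904098e-01  1.79931703e-04]
stand (469.0, -204.8, 66.2, 66.8, 73.8)
collar 1073 [ 0.4542102  -0.21814372  0.14663904] [ 0.47258442 -0.18910975  0.15795777] [ 0.45937767 -0.20167055  0.15163436]
shank 184 [ 0.46234528 -0.20774855  0.10160788] [ 0.46841718 -0.19965952  0.12250875] [ 0.46488675 -0.20302558  0.11374273]
```

View pics/w5.png

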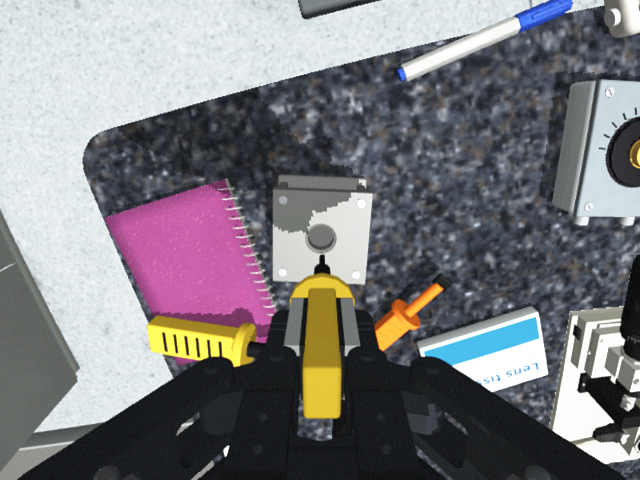

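The hole (320,238) lies in line with the held tool's blade (322,265). Lowering.

```bash
python3 -m creep '[[-0.02,-0.07,2,0,0,0,1],[-0.02,-0.07,3.5,0,0,0,1],[-0.02,-0.07,4.5,0,0,0,1],[-0.02,-0.07,5.5,0,0,0,1],[-0.02,-0.07,6.5,0,0,0,1],[-0.02,-0.07,7.5,0,0,0,1],[-0.02,-0.07,8.4,0,0,0,1],[-0.02,-0.07,9.0,0,0,0,1],[-0.02,-0.07,9.15,0,0,0,1],[-0.02,-0.07,9.15,0,0,0,1]]'
python3 -m creep '[[0,0,0,0,0,0,1],[0,0,0,0,0,0,1]]'
```

```text
time_s: 11.2
eef_pos: [0.4692, -0.2069, 0.0947]
tcp_rot: [-0.0, 0.12, 0.993, 0.0]
ft_force: [-0.2, 0.3, -0.1]
finger_gap: 0.0116
finger_force: 40.1
time_s: 11.4
eef_pos: [0.4694, -0.2069, 0.0952]
tcp_rot: [0.0, 0.12, 0.993, -0.0]
ft_force: [-0.2, 0.2, 0.1]
finger_gap: 0.0117
finger_force: 40.1
```

```bash
python3 -m creep '[[0,0,0.1,0,0,0,1],[0,0,0.1,0,0,0,1],[0,0,0.1,0,0,0,0.6],[0,0,0.1,0,0,0,0.2],[0,0,0.1,0,0,0,-0.3],[0,0,0.1,0,0,0,-1],[0,0,0.1,0,0,0,-1],[0,0,0.1,0,0,0,-1],[0,0,0.1,0,0,0,-1],[0,0,0.1,0,0,0,-1]]'
python3 -m creep '[[0,0,-2,0,0,0,-1],[0,0,-5,0,0,0,-1],[0,0,-9,0,0,0,-1],[0,0,-13,0,0,0,-1],[0,0,-15,0,0,0,-1],[0,0,-15,0,0,0,-1],[0,0,-15,0,0,0,-1],[0,0,-15,0,0,0,-1]]'
python3 - <<'E'
from h import *
c=calibration("wrist");p,d=camera("wrist")
X=cloud(c,d);h=cv2.cvtColor(p,cv2.COLOR_BGR2HSV);z=X[...,2]
n=np.hypot(X[...,0]-.469,X[...,1]+.205)
yel=cv2.inRange(h,(22,120,60),(33,255,255))>0
for lo,hi,nm in ((.108,.125,"top"),(.05,.064,"collar")):
    m=yel&(z>lo)&(z<hi)&(n<.03)&(d>0);print(nm,m.sum(),rect(X[m]),np.median(z[m]))
b=(n<.06)&(abs(z-.054)<.004)&(d>0);print("stand",rect(X[b]))
ps,_=camera("side");pt,_=camera("top")
cv2.imwrite("pics/f.png",np.hstack([cv2.resize(ps[170:370,230:430],(400,400)),cv2.resize(pt[180:300,190:310],(400,400),interpolation=cv2.INTER_CUBIC)]))
E
```

```text
time_s: 12.4
eef_pos: [0.4692, -0.2068, 0.0938]
tcp_rot: [0.0, 0.12, 0.993, 0.0]
ft_force: [-0.6, 0.6, 0.3]
finger_gap: 0.0857
finger_force: 0.0
time_s: 13.2
eef_pos: [0.4688, -0.2065, 0.2426]
tcp_rot: [-0.001, 0.12, 0.993, 0.0]
ft_force: [0.3, 0.1, -0.1]
finger_gap: 0.0851
finger_force: 0.0
top 523 (469.2, -206.3, 11.5, 20.4, 76.2) 0.11546668356444492
collar 557 (467.7, -206.1, 28.9, 26.6, 73.8) 0.05907701064573063
stand (469.3, -204.9, 66.0, 66.9, 73.8)
```

View pics/f.png

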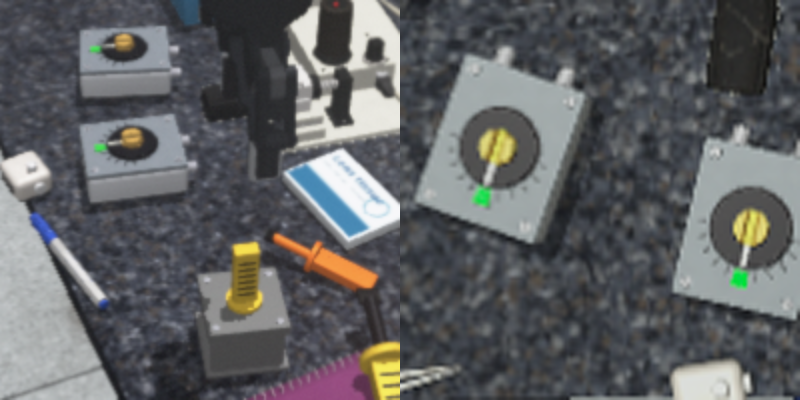

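The final view shows both pointers on green (crop 97,147 and 97,48) and the tool upright in the stand (245,280). The orange and large yellow look-alikes now lie flat. The wrist view at 2.1 s already shows them lying, before I touched anything. I'll check quickly that the bystanders haven't moved, then hand in.

```bash
python3 - <<'E'
from h import *
p,d=camera("top");p0=np.load("top0.npz")["p"]
for nm,(x,y,w,h) in {"can":(403,132,30,30),"packet":(320,142,66,48),"tally":(268,284,30,26)}.items():
    s=cv2.matchTemplate(p[y-20:y+h+20,x-20:x+w+20],p0[y:y+h,x:x+w],cv2.TM_CCOEFF_NORMED);_,v,_,l=cv2.minMaxLoc(s);print(nm,v,np.array(l)-20)
print(r.hand_in())
E
```

```text
can 0.9994694590568542 [0 0]
packet 0.9999384880065918 [0 0]
tally 0.9997989535331726 [0 0]
the job is handed in; nothing more can be done
None
```

Job handed in (no verdict was returned): the drifted trimmer measured about 0 rad, the other trimmer's pointer still stood on green, the tool is upright in its stand and released, and the three bystanders did not move.

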